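# Press the crystal and then the bezel onto a watch case

## Robot

A 6-joint arm with a two-finger parallel gripper is mounted at the origin on a cart in front of the work surface, level with it; the furniture and walls round the work are solid. World frame = base frame: x ahead of the robot, y to its left, z up, the work surface at z = 0. Lengths are in m, angles in rad, forces in N, time in s.
With the tool pointing down it reaches from about 0.425 to 0.95 m from the base axis. Payload 14.7 kg.
Tool frame: the origin (TCP) lies midway between the tips of the shut fingers; the grasp point (between the pads) lies 19 mm behind it (pinch_z is the distance from the TCP to the grasp point, in m); z points along the fingers, y is the line along which they close (so a half turn about z gives the same grasp; the last joint's range is limited). The gripper opens to 85 mm and grips with 20 to 120 N. Pads are 22 mm wide; open, the fingers measure 114 mm over their backs; the gripper's body (76 mm by 85 mm) begins 54 mm behind the grasp point. The pads swing forward as they close: fully open they stand 13 mm farther back than shut.
Start: joints at [1.202, 0.48, 1.596, -0, 1.065, -0.047], TCP at [0.206, 0.617, 0.231] pointing down, gripper open.
Joint ranges: [-2.75, 2.75], [-0.82, 2.05], [0.23, 2.67], [-1.56, 4.7], [0.09, 2.69], [-2.92, 2.92]. Speed limits (rad/s): [1.89, 1.89, 2.39, 3.01, 3.01, 3.01].

## Interface

Orientations are given as a rotation vector (axis times angle).
In Python, from cell import sense, snapshot, camera_params, hand_in, pinch_z gives the robot as it stands. The module is installed in compiled form; this text tells all that it offers.
- The arm moves only by the tool jog_arm, never from a script. Its argument "increments" is a list of rows, each a list of 3 entries, a list of its own where there are three numbers: the shift along the tool's x, y, z in m, then the turn, a rotation vector about the tool's x, y, z in degrees, then the opening, from -1 (shut) to 1 (fully open). In form: [[[x, y, z], [wx, wy, wz], claw], ...]. A call has 1 to 5 rows; each row shifts and turns the commanded pose from where the row before left it, along the tool's axes as they then stand; what a row does not reach is not made up. A row lasts 1/8 s, in which the tool goes at most 62.5 mm and 10.7 degrees, less where a joint would pass 70% of its speed; a pose out of reach is approached as far as the arm can. A call with a gripper value outside its range is refused whole. The fingers move at their own pace and stop on an object; the grip force is fixed at half the most. Time passes only in rows, so rows that do not move let the fingers close. It gives the time, the measured TCP pose, the force, the opening and the grip force at its end, in the units of the state.
- sense(): the state, without advancing time (a new reading comes with each control period).
- snapshot(name): name is "scene" or "side" or "wrist"; returns (picture, depth): 480x640x3 uint8, blue, green, red; 480x640 float32, m along the optical axis (not along the pixel's ray), 0 where there is no reading.
- camera_params(name): a dict with "K" (3x3 intrinsics, pixels), "rvec" (rotation vector, rad) and "tvec" (3), from world to camera coordinates, as OpenCV has them; the wrist camera has in their place "T_tool_cam" (4x4, takes a point from camera to tool coordinates, whose origin is the TCP and whose axes are the flange's). Camera axes: x right, y down, z forward; pixel columns grow to the right and rows downward; lengths in m; the calibration is good to about 2 mm. The wrist camera is an equidistant fisheye: a pixel r from the principal point sees the ray r / f radians off the axis. A picture is of the moment at which its call begins: read the wrist's pose just before it. camera_params takes no time and is no camera call.
- hand_in(): hands the job in; it is judged then, once.
The state is a dict: "time_s": time; "qpos": joint angles; "dq": joint speeds; "tau": joint torques, N m; "tcp_pos": TCP position; "tool_rot": TCP orientation; "force": force on the tool from outside, world axes, zero at the start; "wrist_torque": the same for the moment, N m; "finger_gap": finger opening in m; "finger_force": force on a finger pad.
Only numpy, scipy, OpenCV 4.12 (cv2) and the standard library are available. Lean on these libraries where they do the work, as an engineer would, in place of code of your own. Each camera call takes 0.05 s, during which the arm holds its last target. There are 200 camera calls.

## Task

Close the watch case in the small two-spindle press with the fingertips alone: push the carriage by its upright handle to its stop under the small-knob spindle and press that knob all the way down to seat the crystal, let it spring back, then push the carriage to its other stop under the wide-knob spindle and press that knob all the way down to seat the bezel. Do not press the wide knob before the crystal is seated, and do not touch the watch itself or move the pot, the tweezers and the black suction holder beside the press. Finish with both knobs released and the carriage still under the wide one.

Things in the scene. Friction and masses are not known exactly. Their poses are not given: they have to be found in the camera images.
- case_press: Press fixed to the worktop: grey base 84 (x) x 166 (y) x 14 mm, 15 mm thick end columns at y +-70 mm, aluminium bridge 44 (x) x 160 (y) mm, top at 68 mm. Two sprung spindles stand in the bridge at y +35 and -35 mm, x 0; which one is on which side varies. Origin: on the worktop under the bridge's middle; x points away from the handle side, y along the bridge and the carriage's travel.
- crystal_knob (a point): Centre of the flat top of the small black knob (22 mm across, 9 mm thick, top 97 mm above the worktop when up) of the crystal spindle, whose white foot is a small solid disc 22 mm across. The point goes down with the knob. z up.
- bezel_knob (a point): Centre of the flat top of the wide black knob (36 mm across, 9 mm thick, top 97 mm above the worktop when up) of the bezel spindle, whose white foot is a cup-like ring 41 mm across. The point goes down with the knob. z up.
- crystal_spindle (a joint): Travel of the small-knob spindle in m, 0 = up, grows downwards. Its spring (1 N at the top, 3 N at the bottom) returns it. With the watch under it the foot meets the crystal after 8 mm, 2 N more press that in, and it stops hard at about 11 mm (12 mm with no watch).
- bezel_spindle (a joint): Travel of the wide-knob spindle in m, 0 = up, grows downwards. Its spring (1 N at the top, 3 N at the bottom) returns it. With the watch under it the foot meets the bezel after 8 mm, 2.5 N more press that on, and it stops hard at about 11 mm (12 mm with no watch).
- carriage (a joint): Position of the carriage along the press's y in m: +0.035 = against the stop under the +y spindle, -0.035 = against the stop under the -y spindle. It starts near the middle, slides with about 1.5 N of friction and stays where it is left. It is captive on its guide rods.
- carriage_handle (a point): Centre of the black grip block on the carriage's upright handle: 24 (x) x 18 (y) x 14 mm, top 77 and underside 63 mm above the worktop; a steel post 16 (x) x 13 (y) mm goes down from it to the carriage. It stands 62 mm in front (-x of the press) of the spindles' line, at the same y as the watch's centre. Pushed on its flat sides, along the press's y.
- case_centre (a point): Centre of the watch in the carriage, at the top of the case's neck, 36 mm above the worktop, on its upright axis. The watch is a steel case 40 mm across held between four pins; crystal and bezel stand on it 3 mm proud, the top of the bezel 40 mm above the worktop.
- crystal (a joint): How far the clear crystal (28 mm across) has been pressed into the case, in m: 0 = as laid on, 0.003 = fully seated. It stays where it is pressed to.
- bezel (a joint): How far the steel bezel ring (41 mm outside) has been pressed onto the case, in m: 0 = as laid on, 0.003 = fully seated. It stays where it is pressed to.
- parts_pot: Bystander: round brass-coloured parts pot with a dark lid, 42 mm across, 20 mm high, standing loose to the left (+y) of the press, level with the handle. Origin at the centre of its underside.
- tweezers: Bystander: brass tweezers, 118 mm long, 13 mm high, lying loose to the right of the press. Origin at the centre of their underside, length along y.
- pickup_valve: Bystander: black waisted rubber suction holder, 26 mm across, 32 mm high, standing loose to the right (-y) of the press, in front of the tweezers. Origin at the centre of its underside.
- watch_case: The steel watch case with its crystal and bezel, held in the carriage; origin on the worktop below the watch's centre, z up. It moves with the carriage. Not to be touched by the robot.

How it is judged:
On the way, in this order (a step that is already met when the one before it is completed fails the run):
1. the carriage has been pushed to its stop under the small-knob spindle, crystal and bezel still proud (horizontal distance between case_centre and crystal_knob below 0.0025 m and value of joint each of crystal, bezel below 0.001 m), for 0.1 s.
2. the small knob has been pressed down and the crystal is seated, the bezel still proud (value of joint crystal above 0.0025 m and value of joint bezel below 0.001 m), for 0.1 s.
3. the small knob is up again and the carriage stands at its stop under the wide-knob spindle (horizontal distance between case_centre and bezel_knob below 0.0025 m and value of joint crystal_spindle below 0.002 m and value of joint bezel below 0.001 m), for 0.1 s.
4. the wide knob has been pressed down and the bezel is seated (value of joint bezel above 0.0025 m), for 0.1 s.
At the end, for the whole second after the job is handed in: Crystal and bezel are both seated (pressed in at least 2.5 of 3 mm), both spindles are back up within 2 mm, and the carriage stands under the wide-knob spindle within 3 mm (value of joint each of crystal, bezel above 0.0025 m and value of joint each of crystal_spindle, bezel_spindle below 0.002 m and horizontal distance between case_centre and bezel_knob below 0.003 m); the robot touches nothing.
It fails at once if the wide knob is pressed (more than 4 mm) before the crystal is seated (value of joint bezel_spindle above 0.004 m and value of joint crystal below 0.0025 m).
It fails at once if the robot touches the watch itself (more than 1 N) (contact force between any of the fingers, the arm and watch_case above 1 N).
It fails at once if the pot is pushed away, lifted or carried (moved more than 15 mm) (distance of parts_pot from where it was at the start of the episode above 0.015 m).
It fails at once if the pair of tweezers is pushed away, lifted or carried (moved more than 15 mm) (distance of tweezers from where it was at the start of the episode above 0.015 m).
It fails at once if the suction holder is pushed away, lifted or carried (moved more than 15 mm) (distance of pickup_valve from where it was at the start of the episode above 0.015 m).
It also fails if it takes over 51 s, if anything falls off the work surface, if the arm or the gripper's body presses on something with over 40 N, if the wrist force passes 120 N, or if a joint passes its speed limit or range.

## Working session

There is one attempt and no reset: what is moved stays moved. The work goes in short steps, Python scripts to look and compute and a tool call to move; the robot and the scene stay as the last step left them, time stands still between calls to the robot, and variables do not carry over. Pictures are saved under pics/ and viewed, at most 10 in all, crops included, and the job is handed in when it is done.

Besides the shell and the picture viewer there is one more tool, called after "Request:" as name(argument=value, ...), one argument or row to a line, values as JSON. jog_arm: Moves the arm, as the interface text tells. Its arguments: {"type":"object","properties":{"increments":{"type":"array","items":{"type":"array"}}},"required":["increments"]}

```bash
mkdir -p pics; python3 - <<'E'
from cell import *
import cv2,numpy as np
s=sense();print(s)
for n in("scene","side"):
    p,d=snapshot(n);cv2.imwrite(f"pics/{n}.png",p);np.save(f"{n}_d.npy",d);c=camera_params(n);print(n,c)
E
```

```text
{'time_s': 0.0, 'qpos': array([ 1.20241090e+00,  4.80810219e-01,  1.59687251e+00,  3.48452323e-05,
        1.06510692e+00, -4.65747868e-02]), 'dq': array([-4.18413547e-05,  7.21654718e-05, -1.88135132e-03,  8.99877869e-04,
       -3.23736712e-04, -5.85719274e-04]), 'tau': array([ 1.54799149e-03, -9.50657845e+01, -4.30175507e+01, -3.19970695e-05,
        1.23617705e-02,  5.53875111e-05]), 'tcp_pos': array([0.20538992, 0.61626129, 0.23068693]), 'tool_rot': array([-5.03302348e-01, -3.10073398e+00,  1.82990406e-03]), 'force': array([-0.44391937,  0.10931826,  0.71100743]), 'wrist_torque': array([-0.00352614, -0.02264001, -0.00814364]), 'finger_force': 0.0, 'finger_gap': 0.0855784332253723}
scene {'K': array([[486.97686681,   0.        , 320.05723138],
       [  0.        , 486.97686681, 235.89845191],
       [  0.        ,   0.        ,   1.        ]]), 'rvec': array([ 2.2392795 , -1.05333581,  0.41502587]), 'tvec': array([-0.55864387,  0.18946964,  0.82019215])}
side {'K': array([[584.08329264,   0.        , 314.96930619],
       [  0.        , 584.08329264, 231.52164806],
       [  0.        ,   0.        ,   1.        ]]), 'rvec': array([ 2.19072077, -0.5927799 ,  0.30567157]), 'tvec': array([-0.59601819,  0.03387179,  0.90666451])}
```

View pics/scene.png

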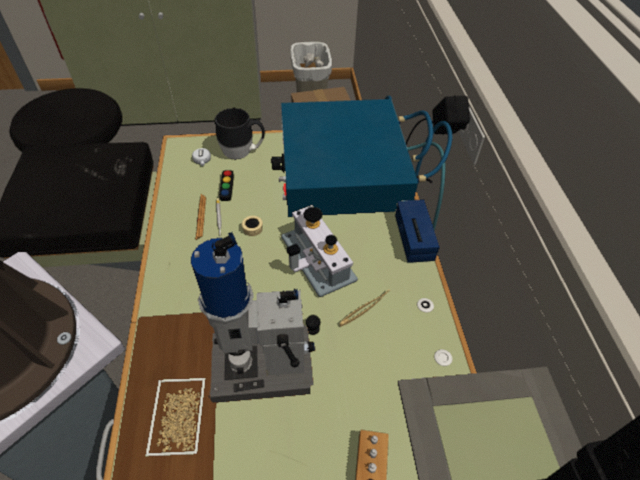

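View pics/side.png

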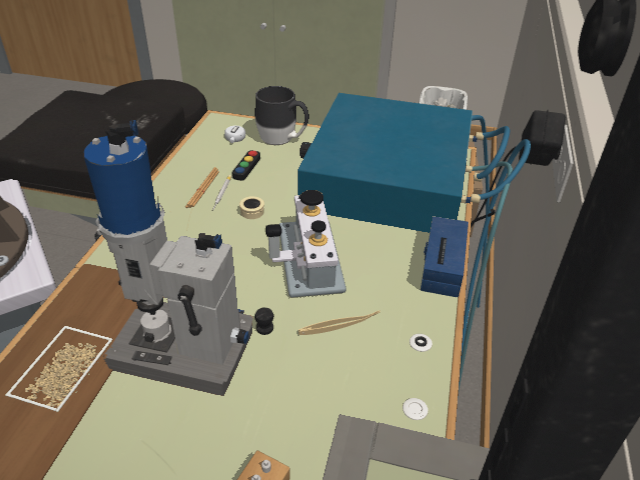

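The scene picture shows the wide knob at about (313,215), the small knob at (331,242), the handle near (293,252) and the big blue box behind. In the side picture the wide knob is at (312,199), the small one at (319,228) and the handle at (274,231).

```bash
cat > h.py <<'E'
import cv2,numpy as np
from cell import *
from scipy.spatial.transform import Rotation as R
def ray(n,uv,z):
    c=camera_params(n);Rm=cv2.Rodrigues(c["rvec"])[0];o=-Rm.T@c["tvec"]
    d=Rm.T@np.linalg.inv(c["K"])@[uv[0],uv[1],1]
    return o+d*(z-o[2])/d[2]
def cloud(n,d):
    c=camera_params(n);Rm=cv2.Rodrigues(c["rvec"])[0];v,u=np.mgrid[:480,:640]
    P=np.stack([u,v,np.ones_like(u)],-1)@np.linalg.inv(c["K"]).T*d[...,None]
    return (P-c["tvec"])@Rm
E
python3 - <<'E'
from h import *
for n,pts in(("scene",dict(wide=(313,215),small=(331,242),handle=(293,250))),("side",dict(wide=(312,199),small=(319,228),handle=(274,231)))):
    p=cv2.imread(f"pics/{n}.png");d=np.load(f"{n}_d.npy");W=cloud(n,d)
    dark=(p.max(2)<55)
    for k,(u,v) in pts.items():
        zt=.097 if k!="handle" else .077
        m=np.zeros(dark.shape,bool);m[v-16:v+17,u-16:u+17]=1
        m&=dark
        print(n,k,m.sum(),"med z",np.percentile(W[m][:,2],[10,50,90]).round(3))
        mt=m&(abs(W[...,2]-zt)<.005)
        vv,uu=np.nonzero(mt)
        if len(vv): print("   ray centroid",ray(n,(uu.mean(),vv.mean()),zt).round(4),"cloud mid",((W[mt].max(0)+W[mt].min(0))/2).round(4),"mean",W[mt].mean(0).round(4), "extent",np.ptp(W[mt],axis=0).round(3),len(vv))
    x0,x1,y0,y1=(230,400,180,320) if n=="scene" else(220,390,170,310)
    cv2.imwrite(f"pics/{n}_c.png",cv2.resize(p[y0:y1,x0:x1],None,fx=4,fy=4,interpolation=2))
# base top and bridge by depth
for n in("scene","side"):
    W=cloud(n,np.load(f"{n}_d.npy"));c=ray(n,(322,229) if n=="scene" else (316,214),.097)
    near=np.linalg.norm(W[...,:2]-c[:2],axis=2)<.12
    m=near&(abs(W[...,2]-.068)<.003)
    r=cv2.minAreaRect((W[m][:,:2]*1000).astype(np.float32));print(n,"bridge",r)
E
```

```text
scene wide 575 med z [0.027 0.05  0.1  ]
   ray centroid [ 0.5212 -0.2764  0.097 ] cloud mid [ 0.5215 -0.2768  0.0975] mean [ 0.52   -0.2775  0.0988] extent [0.034 0.032 0.009] 210
scene small 85 med z [0.095 0.099 0.1  ]
   ray centroid [ 0.4933 -0.3407  0.097 ] cloud mid [ 0.4927 -0.3412  0.0973] mean [ 0.4922 -0.3415  0.0987] extent [0.018 0.017 0.009] 81
scene handle 134 med z [0.067 0.077 0.08 ]
   ray centroid [ 0.4465 -0.2926  0.077 ] cloud mid [ 0.4474 -0.2921  0.0765] mean [ 0.4464 -0.2927  0.0772] extent [0.023 0.02  0.009] 107
side wide 283 med z [0.095 0.098 0.099]
   ray centroid [ 0.5202 -0.2773  0.097 ] cloud mid [ 0.5209 -0.2759  0.0964] mean [ 0.5199 -0.2777  0.0974] extent [0.034 0.033 0.008] 279
side small 125 med z [0.095 0.098 0.099]
   ray centroid [ 0.4937 -0.3412  0.097 ] cloud mid [ 0.494  -0.3404  0.096 ] mean [ 0.4936 -0.3415  0.0973] extent [0.02  0.02  0.008] 123
side handle 165 med z [0.069 0.076 0.079]
   ray centroid [ 0.4464 -0.2937  0.077 ] cloud mid [ 0.4471 -0.2926  0.0758] mean [ 0.4468 -0.2929  0.0763] extent [0.023 0.019 0.008] 124
scene bridge ((508.5888671875, -288.51947021484375), (194.14111328125, 107.22201538085938), 52.27715301513672)
side bridge ((495.5413818359375, -285.64996337890625), (189.9444580078125, 101.51695251464844), 61.21758270263672)
```

View pics/scene_c.png

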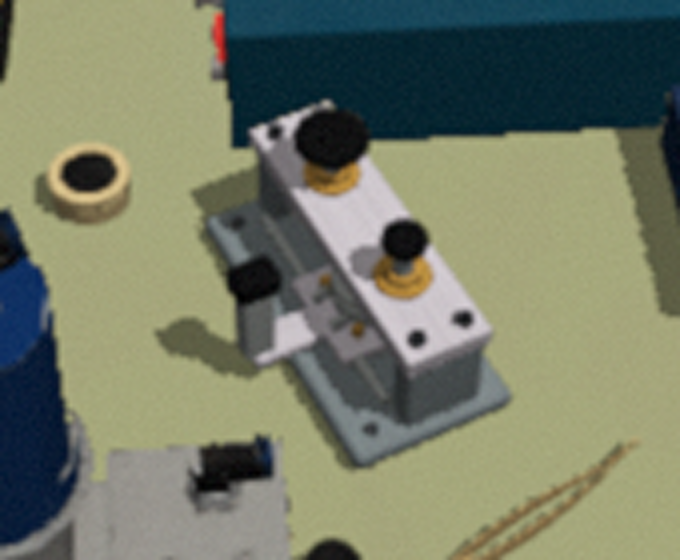

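View pics/side_c.png

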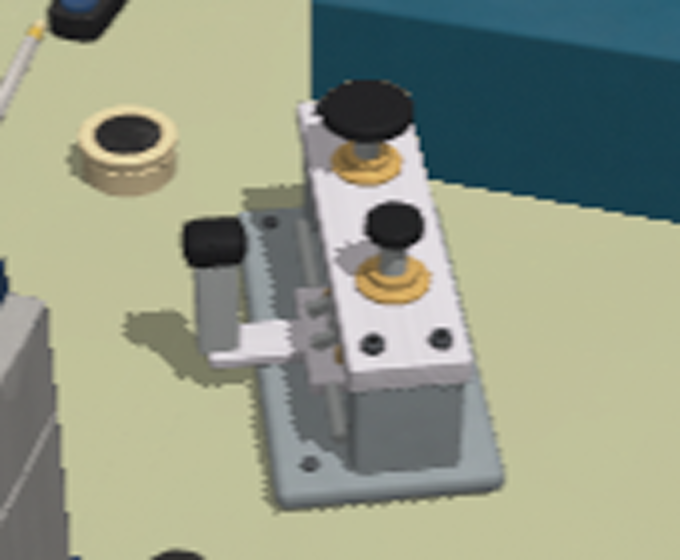

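```bash
python3 - <<'E'
from h import *
s=sense();Rt=R.from_rotvec(s["tool_rot"]).as_matrix();print(Rt.round(3))
C=np.array([.5071,-.3089]);ey=np.array([.39,.921]);ex=np.array([.921,-.39])
G=np.zeros((22,24))
for n in("scene","side"):
    W=cloud(n,np.load(f"{n}_d.npy")).reshape(-1,3);W=W[(W[:,2]>.01)&(W[:,2]<.6)]
    q=np.c_[(W[:,:2]-C)@ex,(W[:,:2]-C)@ey]
    i=np.floor((q[:,0]+.3)/.025).astype(int);j=np.floor((q[:,1]+.3)/.025).astype(int)
    k=(i>=0)&(i<22)&(j>=0)&(j<24);np.maximum.at(G,(i[k],j[k]),W[k,2])
print("rows press x from -.3, cols y from -.3, 25mm, height cm")
for r in range(20):print("%5.0f"%(r*25-300)," ".join("%3.0f"%(g*100) for g in G[r]))
for nm,x,y in(("base",0,0),):
    print("robot base in press frame",(-C@ex).round(3),(-C@ey).round(3))
print("T start in press",(s["tcp_pos"][:2]-C)@ex,(s["tcp_pos"][:2]-C)@ey)
E
```

```text
[[-0.949  0.316 -0.   ]
 [ 0.316  0.949 -0.001]
 [ 0.    -0.001 -1.   ]]
rows press x from -.3, cols y from -.3, 25mm, height cm
 -300   0   0   0   0   3   3   3   0   0   0   0   0   0   0   0   0   0   0   0   0   3   5   5   5
 -275   0   0   0   0   4  31  31   4   3   0   0   0   0   0   0   0   0   0   0   0   0   0   0   5
 -250   0   0   0   3  31  33  33  31   3   0   0   0   0   0   0   0   0   0   0   0   0   0   0   0
 -225   0   0   0   4  31  34  34  31   3   0   0   0   0   0   0   0   0   0   0   0   0   0   0   0
 -200   0   0   0  16  18  33  33  22   0   0   0   0   0   0   0   0   0   0   1   1   1   0   0   0
 -175   0   0  13  18  18  20  18   0   0   0   0   0   0   0   0   0   0   0   0   1   1   1   1   0
 -150   0   0   3  18  20  20  18   0   0   0   0   0   0   0   0   0   0   0   1   1   1   1   1   0
 -125   0   0   0   3   6  18  17   2   0   0   0   0   0   0   0   0   2   3   0   0   0   2   2   2
 -100   0   0   0   0   0   0   4   3   0   0   0   0   0   0   0   0   2   3   2   0   0   2   2   2
  -75   0   0   0   0   0   0   3   3   0   0   0   8
[... 463 characters left out ...]
  0   0   0   0   0   0   2   1   0   0   0   0   0   0   0   9   9   9   9   9   9   9   9   9
   75   0   0   0   0   0   0   1   0   0   0   0   0   0   0   0   9   9   9   9   9   9   9   9   9
  100   0   0   0   0   0   0   0   0   0   0   0   0   0   0   9   9   9   9   9   9   9   9   9   9
  125   0   0   0   0   0   0   0   0   5   5   0   0   0   0   9   9   9   9   9   9   9   9   9   9
  150   0   0   0   0   0   0   0   0   5   5   5   5   0   7   9   9   9   9   9   9   9   9   9   9
  175   0   0   0   0   0   0   0   5   5   5   5   5   5   9   9   9   9   9   9   9   9   9   9   9
robot base in press frame -0.588 0.087
T start in press -0.6386686653521264 0.7344639589530602
```

Request:
jog_arm(
  increments=[
    [[0, 0, 0], [0, 0, 4.5], -1],
    [[-0.048, -0.025, 0], [0, 0, 0], -1],
    [[-0.048, -0.025, 0], [0, 0, 0], -1],
    [[-0.048, -0.025, 0], [0, 0, 0], -1],
    [[-0.048, -0.025, 0], [0, 0, 0], -1],
  ],
)

```text
time_s: 0.72
tcp_pos: [0.3442, 0.4482, 0.2311]
tool_rot: [-0.624, -3.079, 0.0]
force: [1.1, 0.2, -0.1]
finger_gap: 0.0004
finger_force: 0.0
```

Request:
jog_arm(
  increments=[
    [[-0.048, -0.025, 0], [0, 0, 0], -1],
    [[-0.048, -0.025, 0], [0, 0, 0], -1],
    [[-0.048, -0.025, 0], [0, 0, 0], -1],
    [[-0.048, -0.025, 0], [0, 0, 0], -1],
    [[-0.048, -0.025, 0], [0, 0, 0], -1],
  ],
)

```text
time_s: 1.35
tcp_pos: [0.5165, 0.2395, 0.2312]
tool_rot: [-0.625, -3.079, 0.0]
force: [-0.1, 1.4, 0.4]
finger_gap: 0.0001
finger_force: 0.0
```

Request:
jog_arm(
  increments=[
    [[-0.018, -0.054, 0], [0, 0, 0], -1],
    [[-0.018, -0.054, 0], [0, 0, 0], -1],
    [[-0.018, -0.054, 0], [0, 0, 0], -1],
    [[-0.018, -0.054, 0], [0, 0, 0], -1],
    [[-0.018, -0.054, 0.02], [0, 0, 0], -1],
  ],
)

```text
time_s: 1.98
tcp_pos: [0.4939, -0.0445, 0.2121]
tool_rot: [0.624, 3.076, 0.0]
force: [0.5, 0.7, -0.0]
finger_gap: 0.0
finger_force: 0.0
```

Request:
jog_arm(
  increments=[
    [[-0.018, -0.054, 0.02], [0, 0, 0], -1],
    [[-0.018, -0.054, 0.02], [0, 0, 0], -1],
    [[-0.018, -0.054, 0.02], [0, 0, 0], -1],
    [[0, 0, 0], [0, 0, 0], -1],
    [[0, 0, 0], [0, 0, 0], -1],
  ],
)

```text
time_s: 2.6
tcp_pos: [0.4796, -0.2128, 0.1511]
tool_rot: [-0.626, -3.078, -0.001]
force: [-0.5, 0.5, -0.8]
finger_gap: 0.0003
finger_force: 0.0
```

```bash
cat >> h.py <<'E'
C=np.array([.5071,-.3089]);ey=np.array([.39,.921]);ex=np.array([.921,-.39])
def where():
    s=sense();q=s["tcp_pos"][:2]-C
    print("t",round(s["time_s"],2),"press",(q@ex).round(4),(q@ey).round(4),s["tcp_pos"][2].round(4),"F",(s["force"][:2]@ex).round(1),(s["force"][:2]@ey).round(1),s["force"][2].round(1),"q",s["qpos"].round(2),R.from_rotvec(s["tool_rot"]).as_matrix()[:2,0]@np.c_[ex,ey])
E
python3 - <<'E'
from h import *
where()
p,_=snapshot("scene");cv2.imwrite("pics/a.png",p)
E
```

```text
t 2.6 press -0.0628 0.0778 0.1511 F -0.6 0.3 -0.8 q [-0.48  0.41  1.96  0.    0.77 -1.64] [-1.00016972e+00  9.01973404e-04]
```

View pics/a.png

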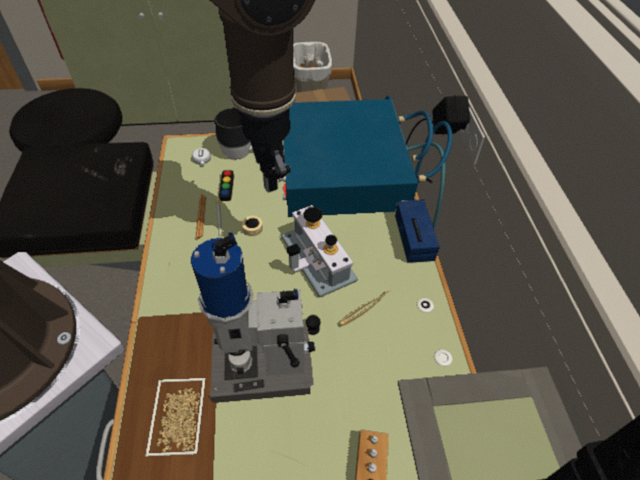

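The arm hangs at about (270,185), the handle grip is at (293,258), and nothing on the bench has moved. Next I come down beside the handle.

Request:
jog_arm(
  increments=[
    [[-0.002, -0.033, 0], [0, 0, 0], -1],
    [[0, 0, 0.045], [0, 0, 0], -1],
    [[0, 0, 0.043], [0, 0, 0], -1],
    [[0, -0.01, 0], [0, 0, 0], -1],
    [[0, 0, 0], [0, 0, 0], -1],
  ],
)

```text
time_s: 3.28
tcp_pos: [0.4657, -0.2536, 0.0647]
tool_rot: [0.623, 3.078, -0.001]
force: [-0.4, 1.0, 0.9]
finger_gap: -0.0
finger_force: 0.0
```

```bash
python3 - <<'E'
from h import *
where()
p,_=snapshot("side");cv2.imwrite("pics/b.png",cv2.resize(p[130:310,180:390],None,fx=3,fy=3))
E
```

```text
t 3.27 press -0.0597 0.0348 0.0647 F -0.8 0.8 0.9 q [-0.56  0.55  2.01 -0.    0.58 -1.73] [-1.00016933e+00 -8.58417283e-04]
```

View pics/b.png

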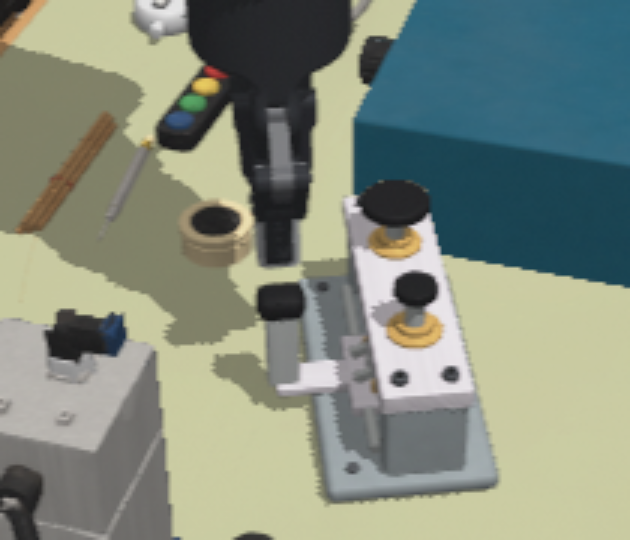

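The shut fingertips stand just behind (+y of) the grip at crop pixel (280,260); the grip is at (280,300). The pot is untouched.

Request:
jog_arm(
  increments=[
    [[0, -0.01, 0.006], [0, 0, 0], -1],
    [[0, -0.01, 0], [0, 0, 0], -1],
    [[0, -0.01, 0], [0, 0, 0], -1],
    [[0, -0.006, 0], [0, 0, 0], -1],
    [[0, 0, 0], [0, 0, 0], -1],
  ],
)

```text
time_s: 3.95
tcp_pos: [0.4507, -0.287, 0.0573]
tool_rot: [-0.626, -3.079, 0.0]
force: [0.2, -0.6, -1.1]
finger_gap: -0.0001
finger_force: 0.0
```

```bash
cat >> h.py <<'E'
def handle():
    for n in("scene","side"):
        p,d=snapshot(n);W=cloud(n,d);q=W[...,:2]-C
        X=q@ex;Y=q@ey
        m=(p.max(2)<55)&(abs(W[...,2]-.077)<.006)&(abs(X+.062)<.016)&(abs(Y)<.06)
        # knob heights
        if m.sum()>5: print(n,"handle y range",np.percentile(Y[m],[1,50,99]).round(4),m.sum())
        for k,y in(("small",-.035),("wide",.035)):
            m=(p.max(2)<55)&(np.hypot(X,Y-y)<.009)&(W[...,2]>.07)&(W[...,2]<.11)
            print(n,k,np.median(W[...,2][m]).round(4) if m.sum() else None,m.sum())
E
python3 - <<'E'
from h import *
where();handle()
E
```

```text
t 3.95 press -0.0605 -0.0018 0.0573 F 0.4 -0.5 -1.1 q [-0.62  0.57  2.   -0.    0.57 -1.79] [-1.00017027e+00  6.56820580e-04]
scene handle y range [-0.0354 -0.0261 -0.0002] 147
scene small 0.0987 74
scene wide 0.099 52
side handle y range [-0.0351 -0.0272 -0.0104] 196
side small 0.0972 106
side wide 0.098 65
```

Request:
jog_arm(
  increments=[
    [[0, -0.004, 0], [0, 0, 0], -1],
    [[0, -0.003, 0], [0, 0, 0], -1],
    [[0, -0.002, 0], [0, 0, 0], -1],
    [[0, 0, 0], [0, 0, 0], -1],
  ],
)

```text
time_s: 4.55
tcp_pos: [0.4474, -0.2947, 0.0573]
tool_rot: [-0.625, -3.079, -0.0]
force: [-1.1, 1.7, -0.6]
finger_gap: 0.0004
finger_force: 0.7
```

Request:
jog_arm(
  increments=[
    [[0, -0.002, 0], [0, 0, 0], -1],
    [[0, 0, 0], [0, 0, 0], -1],
  ],
)

```text
time_s: 4.8
tcp_pos: [0.447, -0.2951, 0.0572]
tool_rot: [-0.625, -3.078, -0.003]
force: [10.3, 18.2, 1.4]
finger_gap: 0.0001
finger_force: 10.2
```

```bash
python3 - <<'E'
from h import *
where();handle()
E
```

```text
t 4.8 press -0.0607 -0.0108 0.0572 F 2.4 20.8 1.4 q [-0.64  0.57  2.    0.    0.57 -1.81] [-1.00017022e+00  2.39819500e-04]
scene handle y range [-0.0429 -0.0344 -0.0092] 151
scene small 0.0987 72
scene wide 0.0992 23
side handle y range [-0.0428 -0.0348 -0.0213] 191
side small 0.0977 107
side wide 0.0982 70
```

20 N: the carriage is on the stop under the small knob.

Request:
jog_arm(
  increments=[
    [[0, 0.01, 0], [0, 0, 0], -1],
    [[0, 0, -0.055], [0, 0, 0], -1],
    [[-0.03, -0.016, -0.013], [0, 0, 0], -1],
    [[-0.03, -0.016, 0], [0, 0, 0], -1],
    [[0, 0, 0], [0, 0, 0], -1],
  ],
)

```text
time_s: 5.52
tcp_pos: [0.4951, -0.342, 0.1257]
tool_rot: [0.625, 3.076, -0.002]
force: [-0.7, 0.4, -0.2]
finger_gap: 0.0002
finger_force: 0.0
```

```bash
python3 - <<'E'
from h import *
where()
p,_=snapshot("scene");cv2.imwrite("pics/c.png",cv2.resize(p[100:330,220:400],None,fx=2.5,fy=2.5))
E
```

```text
t 5.53 press 0.0018 -0.0352 0.1257 F -0.8 0.1 -0.2 q [-0.65  0.53  1.81 -0.    0.8  -1.82] [-1.00016706e+00  2.58590022e-04]
```

View pics/c.png

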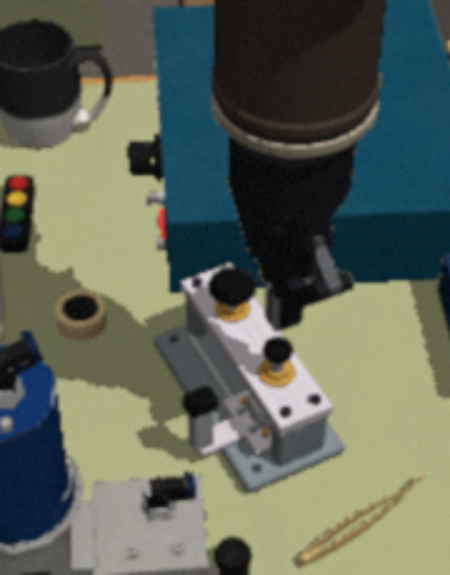

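The carriage stands under the small knob, with the shut fingertips at crop pixel (285,320) above the knob at (277,352). Now I press it.

Request:
jog_arm(
  increments=[
    [[0.002, 0, 0.025], [0, 0, 0], -1],
    [[0, 0, 0.005], [0, 0, 0], -1],
    [[0, 0, 0.004], [0, 0, 0], -1],
    [[0, 0, 0.003], [0, 0, 0], -1],
    [[0, 0, 0], [0, 0, 0], -1],
  ],
)

```text
time_s: 6.2
tcp_pos: [0.4916, -0.3394, 0.0886]
tool_rot: [0.625, 3.079, -0.0]
force: [-1.4, 2.0, 2.5]
finger_gap: 0.0001
finger_force: 1.2
```

Request:
jog_arm(
  increments=[
    [[0, 0, 0.002], [0, 0, 0], -1],
    [[0, 0, 0.001], [0, 0, 0], -1],
    [[0, 0, 0], [0, 0, 0], -1],
  ],
)

```text
time_s: 6.58
tcp_pos: [0.4917, -0.3395, 0.0856]
tool_rot: [0.625, 3.079, -0.0]
force: [-0.7, 3.1, 8.9]
finger_gap: -0.0001
finger_force: 4.0
```

Request:
jog_arm(
  increments=[
    [[0, 0, 0.0015], [0, 0, 0], -1],
    [[0, 0, 0.001], [0, 0, 0], -1],
    [[0, 0, 0], [0, 0, 0], -1],
  ],
)

```text
time_s: 6.95
tcp_pos: [0.4919, -0.3396, 0.0848]
tool_rot: [0.624, 3.078, -0.001]
force: [-8.5, 7.8, 38.1]
finger_gap: 0.0002
finger_force: 19.1
```

Hard stop at 38 N. Now up, and round to the −y side of the handle.

Request:
jog_arm(
  increments=[
    [[0, 0, -0.05], [0, 0, 0], -1],
    [[0.027, -0.018, 0], [0, 0, 0], -1],
    [[0.027, -0.017, 0], [0, 0, 0], -1],
    [[0, 0, 0], [0, 0, 0], -1],
  ],
)

```text
time_s: 7.45
tcp_pos: [0.4266, -0.3509, 0.133]
tool_rot: [-0.627, -3.078, 0.0]
force: [0.6, 0.4, -0.2]
finger_gap: 0.0
finger_force: 0.0
```

```bash
python3 - <<'E'
from h import *
where();handle()
p,_=snapshot("scene");cv2.imwrite("pics/d.png",cv2.resize(p[130:360,210:400],None,fx=2.5,fy=2.5))
E
```

```text
t 7.45 press -0.0577 -0.0701 0.133 F 0.4 0.6 -0.2 q [-0.74  0.47  1.92 -0.    0.76 -1.91] [-1.00016964  0.00126016]
scene handle y range [-0.0429 -0.0374 -0.0265] 113
scene small 0.0847 6
scene wide None 0
side handle y range [-0.0428 -0.0374 -0.0256] 149
side small 0.0977 102
side wide 0.0981 67
```

View pics/d.png

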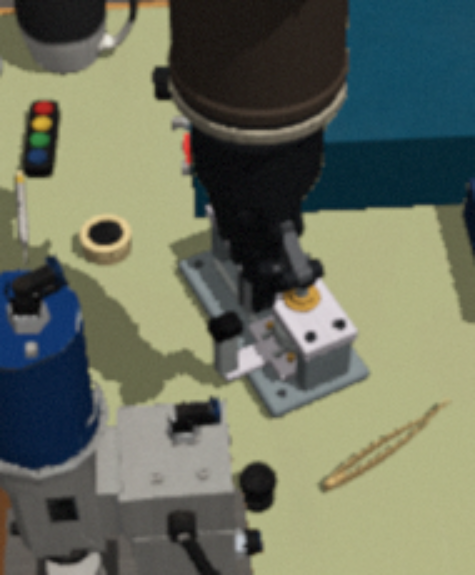

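The small knob is back up (side depth 0.098). The fingertips are above and to the −y side of the grip, which is at crop pixel (225,325). The suction holder at (258,480) is well clear.

Request:
jog_arm(
  increments=[
    [[0, 0, 0.04], [0, 0, 0], -1],
    [[0, 0, 0.035], [0, 0, 0], -1],
    [[0, 0, 0], [0, 0, 0], -1],
  ],
)

```text
time_s: 7.98
tcp_pos: [0.4277, -0.3494, 0.0558]
tool_rot: [-0.623, -3.076, -0.003]
force: [-0.8, 0.1, 0.2]
finger_gap: -0.0001
finger_force: 0.0
```

Request:
jog_arm(
  increments=[
    [[0, 0.012, 0], [0, 0, 0], -1],
    [[0, 0.012, 0], [0, 0, 0], -1],
    [[0, 0.012, 0], [0, 0, 0], -1],
    [[0, 0.012, 0], [0, 0, 0], -1],
    [[0, 0.012, 0], [0, 0, 0], -1],
  ],
)

```text
time_s: 8.6
tcp_pos: [0.4521, -0.2946, 0.0581]
tool_rot: [0.624, 3.078, -0.0]
force: [0.9, -2.2, 0.8]
finger_gap: -0.0001
finger_force: 1.1
```

```bash
python3 - <<'E'
from h import *
where();handle()
E
```

```text
t 8.6 press -0.0562 -0.0083 0.0581 F 1.7 -1.6 0.8 q [-0.63  0.57  1.99 -0.    0.58 -1.8 ] [-1.00017016e+00 -5.42440787e-04]
scene handle y range [-0.0225  0.006   0.0203] 100
scene small 0.0987 74
scene wide 0.0992 21
side handle y range [-0.0215 -0.0188  0.0182] 77
side small 0.0975 103
side wide 0.098 66
```

Request:
jog_arm(
  increments=[
    [[0, 0.009, 0], [0, 0, 0], -1],
    [[0, 0.006, 0], [0, 0, 0], -1],
    [[0, 0.003, 0], [0, 0, 0], -1],
    [[0, 0.001, 0], [0, 0, 0], -1],
    [[0, 0, 0], [0, 0, 0], -1],
  ],
)

```text
time_s: 9.32
tcp_pos: [0.459, -0.2779, 0.0578]
tool_rot: [-0.625, -3.079, -0.0]
force: [-0.7, 0.2, 0.3]
finger_gap: 0.0002
finger_force: 0.0
```

Request:
jog_arm(
  increments=[
    [[0, 0.001, 0], [0, 0, 0], -1],
    [[0, 0.001, 0], [0, 0, 0], -1],
    [[0, 0, 0], [0, 0, 0], -1],
  ],
)

```text
time_s: 9.7
tcp_pos: [0.4598, -0.2761, 0.0578]
tool_rot: [0.625, 3.079, -0.0]
force: [0.1, -0.7, -0.1]
finger_gap: -0.0001
finger_force: 0.5
```

```bash
python3 - <<'E'
from h import *
where();handle()
E
```

```text
t 9.7 press -0.0564 0.0118 0.0578 F 0.3 -0.6 -0.1 q [-0.6   0.57  2.   -0.    0.57 -1.77] [-1.00017047e+00 -1.88021914e-04]
scene handle y range [-0.0037  0.0255  0.0403] 101
scene small 0.0989 73
scene wide 0.0991 57
side handle y range [-0.0027  0.0006  0.0391] 77
side small 0.0976 104
side wide 0.098 65
```

Request:
jog_arm(
  increments=[
    [[0, 0.002, 0], [0, 0, 0], -1],
    [[0, 0.001, 0], [0, 0, 0], -1],
    [[0, 0.001, 0], [0, 0, 0], -1],
    [[0, 0, 0], [0, 0, 0], -1],
  ],
)

```text
time_s: 10.3
tcp_pos: [0.461, -0.2732, 0.0578]
tool_rot: [-0.624, -3.079, 0.002]
force: [-7.5, -12.7, -0.6]
finger_gap: -0.0004
finger_force: 7.5
```

At the stop under the wide knob (15 N). Back off, rise and go over the wide knob.

Request:
jog_arm(
  increments=[
    [[0, -0.01, 0], [0, 0, 0], -1],
    [[0, 0, -0.055], [0, 0, 0], -1],
    [[-0.028, 0.015, -0.013], [0, 0, 0], -1],
    [[-0.028, 0.014, 0], [0, 0, 0], -1],
    [[0, 0, 0], [0, 0, 0], -1],
  ],
)

```text
time_s: 10.92
tcp_pos: [0.5221, -0.2768, 0.1261]
tool_rot: [0.623, 3.077, -0.0]
force: [-0.4, 0.2, -0.8]
finger_gap: 0.0001
finger_force: 0.0
```

```bash
python3 - <<'E'
from h import *
where();handle()
E
```

```text
t 10.93 press 0.0013 0.0354 0.1261 F -0.5 0.0 -0.8 q [-0.54  0.52  1.83  0.    0.78 -1.71] [-1.00016809 -0.0012734 ]
scene handle y range [0.0263 0.0321 0.0422] 101
scene small 0.0991 72
scene wide 0.0993 56
side handle y range [0.0271 0.0323 0.0432] 127
side small 0.0975 103
side wide 0.098 62
```

Request:
jog_arm(
  increments=[
    [[0.001, 0, 0.026], [0, 0, 0], -1],
    [[0, 0, 0.005], [0, 0, 0], -1],
    [[0, 0, 0.004], [0, 0, 0], -1],
    [[0, 0, 0.003], [0, 0, 0], -1],
    [[0, 0, 0], [0, 0, 0], -1],
  ],
)

```text
time_s: 11.65
tcp_pos: [0.5193, -0.2764, 0.0881]
tool_rot: [0.625, 3.079, -0.0]
force: [-1.7, 0.4, 2.8]
finger_gap: -0.0003
finger_force: 1.3
```

Request:
jog_arm(
  increments=[
    [[0, 0, 0.002], [0, 0, 0], -1],
    [[0, 0, 0.0015], [0, 0, 0], -1],
    [[0, 0, 0.001], [0, 0, 0], -1],
    [[0, 0, 0], [0, 0, 0], -1],
  ],
)

```text
time_s: 12.15
tcp_pos: [0.5196, -0.2765, 0.085]
tool_rot: [0.624, 3.078, -0.001]
force: [-9.9, 3.1, 30.1]
finger_gap: -0.0
finger_force: 15.2
```

Hard stop at 30 N. Release and check.

Request:
jog_arm(
  increments=[
    [[0, 0, -0.05], [0, 0, 0], -1],
    [[0, 0, -0.05], [0, 0, 0], -1],
    [[0, 0, -0.02], [0, 0, 0], -1],
    [[0, 0, 0], [0, 0, 0], -1],
    [[0, 0, 0], [0, 0, 0], -1],
  ],
)

```text
time_s: 12.78
tcp_pos: [0.5191, -0.2761, 0.2026]
tool_rot: [-0.624, -3.078, -0.0]
force: [0.4, 0.5, -0.5]
finger_gap: 0.0002
finger_force: 0.0
```

```bash
python3 - <<'E'
from h import *
where();handle()
p,_=snapshot("side");cv2.imwrite("pics/e.png",cv2.resize(p[130:360,180:390],None,fx=2.5,fy=2.5))
E
```

```text
t 12.78 press -0.0017 0.0349 0.2026 F 0.2 0.6 -0.5 q [-0.54  0.42  1.77  0.    0.95 -1.71] [-1.00017027e+00 -2.56620517e-04]
scene handle y range [0.0269 0.0317 0.0417] 98
scene small 0.0989 76
scene wide 0.0989 59
side handle y range [0.0274 0.0328 0.0432] 122
side small 0.0978 108
side wide 0.0982 68
```

View pics/e.png

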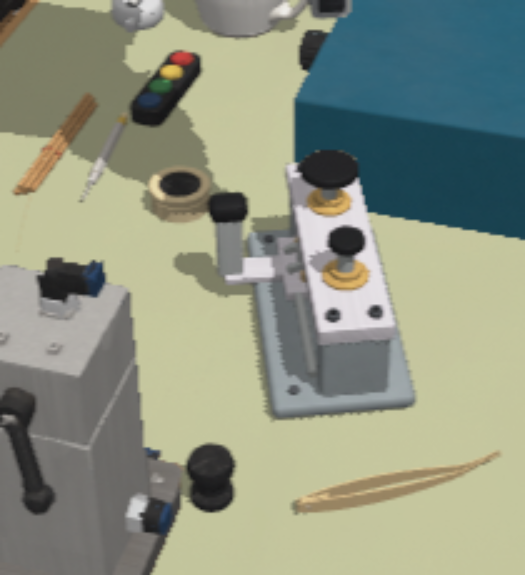

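Both knobs are up at crop pixels (330,165) and (347,240), and the carriage handle at (228,210) stands under the wide-knob side. The pot, tweezers and suction holder are where they were.

```bash
python3 -c "
from cell import hand_in
print(hand_in())"
```

```text
the job is handed in; nothing more can be done
None
```

I pressed the small knob and then the wide knob down to their hard stops, each with the carriage at its stop underneath, and handed the job in after about 13 s. Both knobs are back up, the carriage is under the wide one and the bystanders are unmoved. The seating of crystal and bezel is inferred from the hard stops, not seen, and the hand-in returned no verdict.

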